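# Clamp a glass blank with the ratchet knob

### The job

Stand the amber glass blank upright in the blue holding clamp, home against the brass vee, and let go of it. Then tighten the clamp's black ratchet knob, clockwise from above, until the jaw grips the glass and the knob slips by one or two clicks, no more, and let go with the glass left clamped. Do not force the glass against the clamp, and leave the green and blue blanks where they are.

Things in the scene. Friction and masses are not known exactly. Their poses are not given: they have to be found in the camera images.
- amber_blank_mid (a point): centre (half-way up) of the amber (orange) solid glass blank, an upright cylinder of diameter 36 and height 50, 90 to 170 g, z axis up; it stands on a fixed cork mat (4 thick) in a row with a green and a blue blank of the same size, about 95 between centres, in any order
- green_blank_mid (a point): centre of the green glass blank, same size; leave it alone
- blue_blank_mid (a point): centre of the blue glass blank, same size; leave it alone
- clamp: holding clamp fixed to the bench: steel bed plate 100 (x) by 220 (y), 10 thick; origin on the bench, z up. A brass 120-degree vee (27 wide, 30 above the bed) opens to -y at its +y end. A flat rubber jaw pad on a spring (26 wide, 30 high, gives some 5) slides to +y towards it out of a blue gear housing (70 by 82, top 56 above the bench), 12 mm per rad of spindle, and stays where it is left
- seat (a point): centre of the blank when it stands on the bed (35 above the bench) touching both vee faces; axes as the clamp's, -y leads out of the vee to the jaw. At the start the jaw leaves 12 to 32 free beyond a seated blank, so one can be lowered straight down 5 short of here and slid home along +y; finger room beside it in x is free
- knob_grip (a point): on the upright axis of the ratchet knob at the height to grip (84 above the bench, 110 from the seat along -y); axes as the clamp's. Black ribbed round cap, diameter 42, from 65 to 99 above the bench, white line on top, on a steel spindle collar (diameter 40) with a red pointer. It turns clockwise from above to close the jaw, at any yaw of grasp, 1.7 to 3.8 rad in all
- ratchet (a joint): how far the cap has slipped round on its spindle, rad, clockwise positive, 0 at the start and near 0 while both turn together; one click is 0.35 rad. The spindle turns against about 0.24 N m; once the jaw presses the glass home the torque rises over some 0.4 rad and the ratchet slips, click by click, at about 0.4 N m. It does not slip back when let go
There are look-alikes about, which are no part of the job. What is meant by the clamp is not purple, and is the larger of those in its own colour. Several things look just like the part that bears amber_blank_mid: the one meant starts farthest to the robot's left.

How it is judged:
By the outcome, as a careful person would: the job done as asked, in the order asked, and still so for the second after the job is handed in, with the robot touching nothing.
It also fails if it takes over 64 s, if anything falls off the work surface, if the arm or the gripper's body presses on something with over 40 N, if the wrist force passes 120 N, or if a joint passes its speed limit or range.

### The arm

A 6-joint arm with a two-finger parallel gripper is mounted at the origin on the work surface. World frame = base frame: x ahead of the robot, y to its left, z up, the work surface at z = 0. Lengths are in mm, angles in rad, forces in N, time in s.
With the tool pointing down it reaches from about 375 to 975 mm from the base axis. Payload 3.8 kg.
Tool frame: the origin (TCP) lies midway between the tips of the shut fingers; the grasp point (between the pads) lies 19 mm behind it; z points along the fingers, y is the line along which they close (so a half turn about z gives the same grasp; the last joint's range is limited). The gripper opens to 88 mm and grips with 3 to 60 N. Pads are 18 mm wide; open, the fingers measure 123 mm over their backs; the gripper's body (75 mm by 187 mm) begins 45 mm behind the grasp point.
Start: joints at [-1.385, 0.264, 1.604, -0, 1.274, -0.037], TCP at [149.144, -658.312, 238.706] pointing down, gripper open.
Joint ranges: [-2.63, 2.63], [-0.94, 2.18], [0.31, 2.57], [-1.31, 4.45], [0, 2.66], [-2.55, 2.55]. Speed limits (rad/s): [2.57, 2.57, 3.14, 3.14, 3.14, 3.14].

### API

Orientations are given as a rotation vector (axis times angle).
In Python, from bench import ctrl gives the robot as it stands.
- The arm moves only by the tool move_arm, never from a script. Its argument "plan" is a list that holds one entry, the list of rows, each a list of 4 numbers: the shift along the world's x, y, z in mm, then the turn about the world's z in degrees. A call has 1 to 5 rows; each row is the pose to reach, as a shift and turn from the pose commanded when the call began; what a row does not reach only later rows make up. A row lasts 1/12 s, in which the tool goes at most 41.7 mm and 7.16 degrees, less where a joint would pass 70% of its speed; a pose out of reach is approached as far as the arm can. A call with a gripper value outside its range is refused whole. "fingers" is the opening, from 0 (shut) to 1 (fully open), set as the call begins (left out, the last holds). The fingers move at their own pace and stop on an object; "force" is the grip in N (left out, the last holds). Time passes only in rows, so rows that repeat a pose let the fingers close. It gives the time, the measured TCP pose, the force, the opening and the grip force at its end, in the units of the state.
- ctrl.get_state(): the state, without advancing time (a new reading comes with each control period).
- ctrl.get_image(name): name is "scene" or "top" or "wrist"; returns the picture (480x640x3 uint8, blue, green, red); there is no depth.
- ctrl.camera_params(name): a dict with "fx", "fy", "cx", "cy" (pixels), "R" (3x3) and "t" (3): a world point X has camera coordinates R X + t. Camera axes: x right, y down, z forward; pixel columns grow to the right and rows downward; lengths in mm; the calibration is good to about 2 mm. A picture is of the moment at which its call begins: read the wrist's pose just before it. camera_params takes no time and is no camera call; for the wrist camera it gives the pose at the moment of the call.
- ctrl.sign_off(): hands the job in; it is judged then, once.
The state is a dict: "time_s": time; "joint_positions": joint angles; "qd": joint speeds; "tau": joint torques, N m; "tool_pos": TCP position; "ee_rot": TCP orientation; "contact_force": force on the tool from outside, world axes, zero at the start; "wrist_torque": the same for the moment, N m; "width": opening from 0.0 (shut) to 1.0 (fully open); "finger_force": force on a finger pad.
Only numpy, scipy, OpenCV 4.12 (cv2) and the standard library are available. Lean on these libraries where they do the work, as an engineer would, in place of code of your own. Each camera call takes 0.05 s, during which the arm holds its last target. There are 200 camera calls.

## Working session

There is one attempt and no reset: what is moved stays moved. The work goes in short steps, Python scripts to look and compute and a tool call to move; the robot and the scene stay as the last step left them, time stands still between calls to the robot, and variables do not carry over. Pictures are saved under pics/ and viewed, at most 10 in all, crops included, and the job is handed in when it is done.

Besides the shell and the picture viewer there is one more tool, called after "Request:" by a JSON object that holds its "method" and its "body", one argument or row to a line. move_arm: Moves the arm, as the interface text tells. Its arguments: {"type":"object","properties":{"plan":{"type":"array"},"fingers":{"type":"number"},"force":{"type":"number"}},"required":["plan"]}

```bash
mkdir -p pics; python3 - <<'E'
from bench import ctrl
import cv2, numpy as np
for n in ("scene","top"):
    im=ctrl.get_image(n); cv2.imwrite(f"pics/{n}0.png",im)
    p=ctrl.camera_params(n); print(n,p["fx"],p["cx"],p["cy"],np.round(p["R"],3).tolist(),np.round(p["t"],1))
print(ctrl.get_state())
E
```

```text
scene 549.4509066063524 313.5299244550959 242.3797228675894 [[-0.46, 0.888, 0.003], [0.563, 0.294, -0.773], [-0.687, -0.354, -0.635]] [ 286.9 -162.2 1409. ]
top 608.8092316383716 310.71699266380926 235.6399767563505 [[-0.019, -1.0, 0.002], [-0.997, 0.019, -0.072], [0.072, -0.003, -0.997]] [ -86.1  436.4 1296.6]
{'time_s': 0.1, 'joint_positions': array([-1.38488923e+00,  2.64677586e-01,  1.60518194e+00,  2.22539559e-05,
        1.27372364e+00, -3.68934400e-02]), 'qd': array([-0.00072221, -0.00171382, -0.00400084,  0.00033767, -0.00047204,
       -0.0007541 ]), 'tau': array([-1.45664319e-05, -5.03615141e+01, -3.58072793e+01,  7.30023254e-02,
        2.33458460e-02, -5.46903493e-05]), 'tool_pos': array([ 149.04348746, -657.70039213,  237.54264501]), 'ee_rot': array([-3.12014606e+00, -3.49019809e-01,  1.99296249e-04]), 'contact_force': array([ 0.39753979, -0.53244606, -0.35192915]), 'wrist_torque': array([ 0.02127948, -0.02241863, -0.04133183]), 'finger_force': 0.0, 'width': 0.9992242234832834}
```

View pics/top0.png

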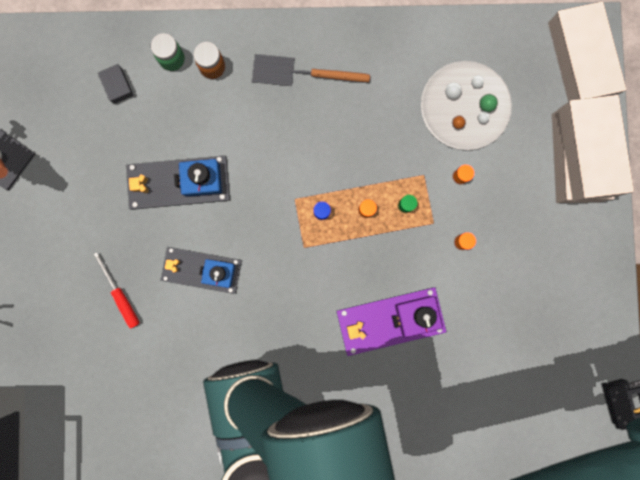

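View pics/scene0.png

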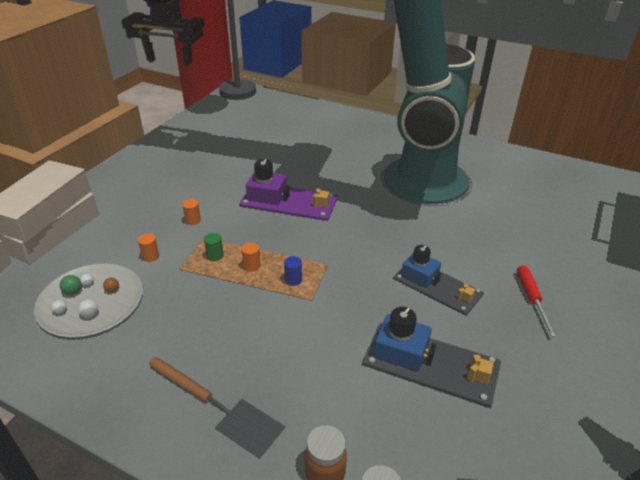

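The top view shows the amber blank on the mat at (368,208), which is the leftmost of the three oranges. The large blue clamp is at (178,183), with its vee at (138,184) and knob at (198,174). The scene view agrees: clamp knob (403,322), vee (482,370), amber blank (250,257).

```bash
cat > h.py <<'E'
import cv2, numpy as np
from bench import ctrl
def ray(p,u,v):
    R=np.array(p["R"]);t=np.array(p["t"]); d=R.T@np.array([(u-p["cx"])/p["fx"],(v-p["cy"])/p["fy"],1.]); return -R.T@t,d
def onz(p,u,v,z):
    c,d=ray(p,u,v); return c+d*(z-c[2])/d[2]
def tri(a,b):
    A=[];y=[]
    for c,d in (a,b):
        d=d/np.linalg.norm(d); P=np.eye(3)-np.outer(d,d); A.append(P); y.append(P@c)
    A=np.vstack(A); y=np.hstack(y); x=np.linalg.lstsq(A,y,rcond=None)[0]; return x,np.linalg.norm(A@x-y)
def blobs(mask,box,amin=15):
    x0,y0,x1,y1=box; m=np.zeros_like(mask); m[y0:y1,x0:x1]=mask[y0:y1,x0:x1]
    cs=cv2.findContours(m,cv2.RETR_EXTERNAL,cv2.CHAIN_APPROX_NONE)[0]
    return sorted([c for c in cs if cv2.contourArea(c)>amin],key=cv2.contourArea,reverse=True)
def mid(c):
    M=cv2.moments(c); return M["m10"]/M["m00"],M["m01"]/M["m00"]
E
python3 - <<'E'
from h import *
T=cv2.imread("pics/top0.png");S=cv2.imread("pics/scene0.png")
pt,ps=ctrl.camera_params("top"),ctrl.camera_params("scene")
def hsv(im,lo,hi): return cv2.inRange(cv2.cvtColor(im,cv2.COLOR_BGR2HSV),lo,hi)
O=((5,190,120),(14,255,255)); Y=((15,120,90),(30,255,255)); K=((0,0,0),(179,255,55)); B=((105,120,40),(122,255,255))
def do(nm,rng,bt,bs):
    a=blobs(hsv(T,*rng),bt)[0]; b=blobs(hsv(S,*rng),bs)[0]
    ma,mb=mid(a),mid(b); x,e=tri(ray(pt,*ma),ray(ps,*mb))
    print(nm,np.round(ma,1),cv2.boundingRect(a),cv2.contourArea(a),np.round(mb,1),cv2.boundingRect(b),"->",np.round(x,1),round(e,1))
    return a,b
do("amber",O,(350,190,385,225),(235,235,268,275))
do("vee",Y,(125,170,155,200),(462,350,500,390))
k,_=do("cap",K,(184,158,215,190),(385,300,420,342))
do("blue",B,(172,150,225,200),(370,312,435,370))
for nm,c in (("capbox",k),):
    (u,v),r=cv2.minEnclosingCircle(c); print(nm,u,v,r,onz(pt,u,v,99))
# plate corners
G=cv2.cvtColor(T,cv2.COLOR_BGR2HSV); m=((G[...,2]<85)|(G[...,1]>110)).astype(np.uint8)*255
c=blobs(m,(115,145,240,220))[0]; r=cv2.minAreaRect(c); print("plate",r,[np.round(onz(pt,*q,10)[:2],1).tolist() for q in cv2.boxPoints(r)])
w=hsv(T,(0,0,130),(179,70,255)); print("mat yaw not needed"); 
print("amber top",[np.round(onz(pt,*mid(blobs(hsv(T,*O),(350,190,385,225))[0]),z),1) for z in (29,54)])
print(-np.array(pt["R"]).T@pt["t"])
cv2.imwrite("pics/crop.png",np.hstack([cv2.resize(T[140:225,115:245],(780,510),interpolation=cv2.INTER_CUBIC)]))
E
```

```text
amber [365.1 212.8] (359, 203, 18, 14) 22.0 [249.8 248.6] (242, 244, 16, 10) -> [ 481.6 -215.1   42. ] 7.4
vee [137.4 183.6] (129, 175, 18, 17) 214.0 [480.3 369.6] (468, 355, 25, 29) -> [553.7 276.6  24. ] 0.2
cap [204.9 177.7] (197, 167, 13, 18) 61.0 [401.7 323.3] (389, 307, 27, 30) -> [555.2 128.8  64.1] 6.6
blue [199.5 177.2] (179, 159, 43, 37) 1306.0 [407.  343.9] (376, 315, 55, 55) -> [562.9 146.1  27.8] 5.9
capbox 202.0 175.5 9.013978004455566 [555.40536011 124.40784858  99.        ]
plate ((200.44139099121094, 177.7965545654297), (36.0417366027832, 53.73042678833008), 85.2363510131836) [[601.8, 204.9], [609.5, 87.9], [530.3, 82.2], [522.7, 198.6]]
mat yaw not needed
amber top [array([ 480.4, -211.7,   29. ]), array([ 477.7, -209.4,   54. ])]
[ 340.73521455  -90.08866052 1324.70088997]
```

View pics/crop.png

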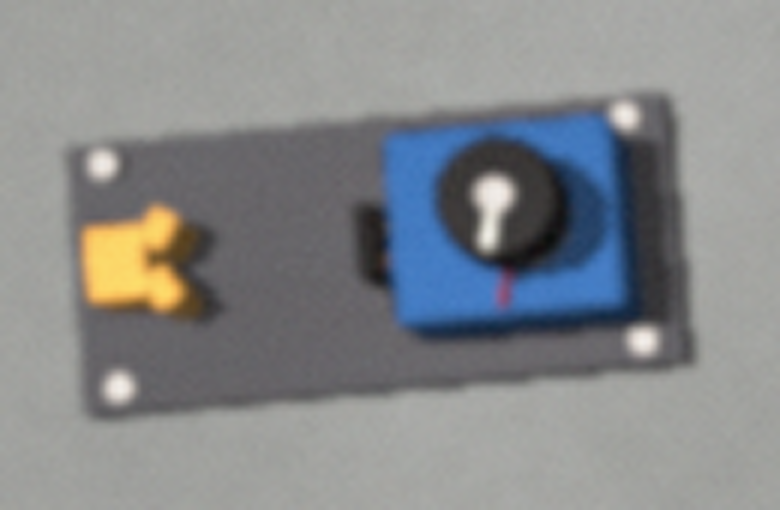

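The crop shows the clamp: vee at left, jaw at (370,245), cap centre at (503,200), red pointer at (507,288), screws at the corners and a yaw of about 5°. I'll move above the amber blank and look with the wrist camera.

Request:
{"method": "move_arm", "body": {
  "plan": [
    [[22,30,0,5.5],[44,60,0,11],[66,90,0,16.5],[88,120,0,22],[110,150,0,27.5]]
  ]
}}

```text
time_s: 0.52
tool_pos: [259.6, -506.5, 238.0]
ee_rot: [-2.946, -1.087, -0.0]
contact_force: [-0.0, 0.2, 0.2]
width: 0.999
finger_force: 0.0
```

Request:
{"method": "move_arm", "body": {
  "plan": [
    [[22,30,0,5.5],[44,60,0,11],[66,90,0,16.5],[88,120,0,22],[110,150,0,27.5]]
  ]
}}

```text
time_s: 0.93
tool_pos: [369.6, -356.4, 238.3]
ee_rot: [-2.604, -1.757, 0.0]
contact_force: [0.8, 0.2, 0.5]
width: 1.001
finger_force: 0.0
```

Request:
{"method": "move_arm", "body": {
  "plan": [
    [[22,30,0,5.5],[44,60,0,11],[66,90,0,16.5],[88,120,0,22],[110,150,0,27]]
  ]
}}

```text
time_s: 1.35
tool_pos: [479.6, -206.5, 238.4]
ee_rot: [-2.122, -2.317, 0.0]
contact_force: [-0.4, -0.5, 0.1]
width: 1.001
finger_force: 0.0
```

```bash
python3 - <<'E'
from h import *
p=ctrl.camera_params("wrist"); im=ctrl.get_image("wrist"); cv2.imwrite("pics/w1.png",im)
s=ctrl.get_state(); print(s["time_s"],s["tool_pos"],s["ee_rot"],s["joint_positions"],s["contact_force"])
print(p["fx"],-np.array(p["R"]).T@p["t"],np.round(p["R"],3).tolist())
E
```

```text
1.4 [ 483.0091765  -201.5358289   238.43752681] [-2.11332417 -2.32304261 -0.00810461] [-0.4463055  -0.02462814  1.92568666  0.00555909  1.24010155 -0.54258421] [ 1.34634225  3.71753453 -0.1314189 ]
415.9992258195897 [ 472.92382772 -133.65869573  384.30064636] [[0.996, 0.088, -0.0], [0.084, -0.955, 0.284], [0.025, -0.283, -0.959]]
```

View pics/w1.png

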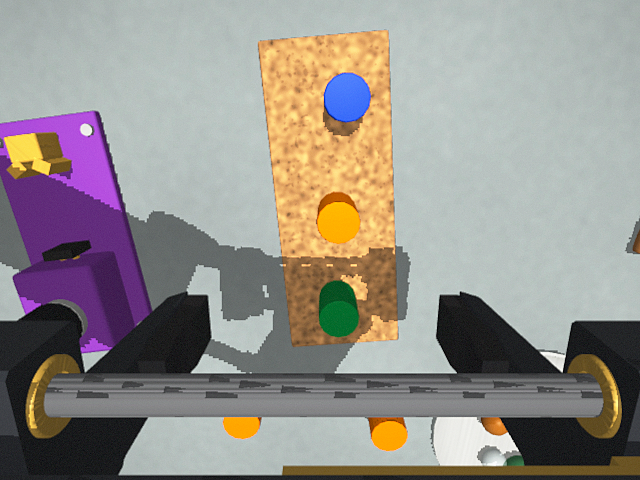

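The wrist view shows blue (347,97), amber top disc (339,223) and green (338,310) on the mat. I'll measure the amber top again with the arm at rest.

```bash
cat >> h.py <<'E'
def hsv(im,lo,hi): return cv2.inRange(cv2.cvtColor(im,cv2.COLOR_BGR2HSV),lo,hi)
def shot(fn):
    ctrl.get_image("wrist"); p=ctrl.camera_params("wrist"); s=ctrl.get_state(); im=ctrl.get_image("wrist"); cv2.imwrite(fn,im)
    print("t",s["time_s"],"pos",np.round(s["tool_pos"],1),"yawY",round(yawy(s),2),"q",np.round(s["joint_positions"][[0,5]],3),"qd",np.abs(s["qd"]).max().round(4)); return im,p,s
def yawy(s):
    y=cv2.Rodrigues(np.array(s["ee_rot"]))[0][:,1]; return np.degrees(np.arctan2(y[1],y[0]))
E
python3 - <<'E'
from h import *
im,p,s=shot("pics/w2.png")
for lo in (190,215):
    m=hsv(im,(10,150,lo),(25,255,255))
    for c in blobs(m,(290,150,390,270),200)[:1]:
        e=cv2.fitEllipse(cv2.convexHull(c)); print(lo,e,onz(p,*e[0],54),cv2.boundingRect(c))
V=cv2.cvtColor(im,cv2.COLOR_BGR2HSV); print(V[223,339],V[200,339])
E
```

```text
t 1.45 pos [ 481.2 -204.2  238.3] yawY 5.17 q [-0.45  -0.541] qd 0.0705
190 ((335.6116027832031, 225.268798828125), (42.398948669433594, 43.56532287597656), 82.51759338378906) [ 492.20669217 -213.6743474    54.        ] (314, 205, 44, 42)
215 ((335.6889953613281, 225.3732452392578), (42.31974792480469, 43.20943832397461), 78.02037048339844) [ 492.2784605  -213.75631866   54.        ] (314, 205, 44, 42)
[ 21 255 255] [ 14 255 187]
```

Request:
{"method": "move_arm", "body": {
  "plan": [
    [[5,-2,-40,0],[10,-4,-80,0],[13,-5.5,-120,0],[13,-5.5,-155,0],[13,-5.5,-180,0]]
  ]
}}

```text
time_s: 1.92
tool_pos: [489.2, -214.1, 55.0]
ee_rot: [-2.127, -2.306, 0.003]
contact_force: [0.1, -0.3, 0.2]
width: 1.003
finger_force: 0.0
```

Request:
{"method": "move_arm", "body": {
  "plan": [
    [[0,0,-15,0],[0,0,-28,0],[0,0,-38,0],[0,0,-46,0],[0,0,-46,0]]
  ]
}}

```text
time_s: 2.33
tool_pos: [490.6, -214.0, 11.1]
ee_rot: [-2.127, -2.308, 0.002]
contact_force: [-0.1, 0.6, -0.5]
width: 1.006
finger_force: 0.0
```

Request:
{"method": "move_arm", "body": {
  "plan": [
    [[0,0,0,0],[0,0,0,0],[0,0,0,0],[0,0,0,0],[0,0,0,0]]
  ],
  "fingers": 0.3,
  "force": 20
}}

```text
time_s: 2.75
tool_pos: [492.7, -214.0, 13.5]
ee_rot: [2.126, 2.311, 0.001]
contact_force: [0.5, -0.5, -0.2]
width: 0.644
finger_force: 0.0
```

Request:
{"method": "move_arm", "body": {
  "plan": [
    [[0,0,0,0],[0,0,0,0],[0,0,0,0],[0,0,0,0],[0,0,0,0]]
  ],
  "fingers": 0.2,
  "force": 20
}}

```text
time_s: 3.17
tool_pos: [492.3, -213.8, 12.8]
ee_rot: [2.127, 2.312, 0.0]
contact_force: [-0.3, -0.4, 0.9]
width: 0.404
finger_force: 20.0
```

Request:
{"method": "move_arm", "body": {
  "plan": [
    [[0,0,0,0],[0,0,0,0],[0,0,0,0],[0,0,0,0]]
  ]
}}

```text
time_s: 3.5
tool_pos: [492.3, -213.8, 12.8]
ee_rot: [2.127, 2.312, 0.0]
contact_force: [-0.3, 0.6, 2.1]
width: 0.403
finger_force: 20.0
```

Request:
{"method": "move_arm", "body": {
  "plan": [
    [[0,0,20,0],[0,0,55,0],[3,12,92,0],[8,35,125,0],[14,62,152,0]]
  ]
}}

```text
time_s: 3.92
tool_pos: [506.4, -152.4, 167.0]
ee_rot: [2.129, 2.308, 0.0]
contact_force: [0.5, 0.8, -1.8]
width: 0.398
finger_force: 20.0
```

Request:
{"method": "move_arm", "body": {
  "plan": [
    [[5,32,16,0],[10,64,32,0],[15,96,48,0],[20,128,64,0],[25,160,80,0]]
  ]
}}

```text
time_s: 4.33
tool_pos: [530.6, 9.6, 244.9]
ee_rot: [-2.127, -2.311, 0.001]
contact_force: [1.4, -0.4, -2.4]
width: 0.4
finger_force: 20.0
```

Request:
{"method": "move_arm", "body": {
  "plan": [
    [[5,32,16,0],[10,64,32,0],[15,96,48,0],[20,122,64,0],[24,142,80,0]]
  ]
}}

```text
time_s: 4.75
tool_pos: [554.7, 152.4, 324.5]
ee_rot: [-2.125, -2.313, 0.001]
contact_force: [0.3, -0.1, -2.0]
width: 0.394
finger_force: 20.0
```

Request:
{"method": "move_arm", "body": {
  "plan": [
    [[0,0,5,0],[0,0,5,0]]
  ]
}}

```text
time_s: 4.92
tool_pos: [555.7, 151.0, 330.8]
ee_rot: [2.123, 2.313, 0.002]
contact_force: [0.2, -0.9, -0.9]
width: 0.401
finger_force: 20.0
```

```bash
python3 - <<'E'
from h import *
im,p,s=shot("pics/w3.png")
E
```

```text
t 4.9667 pos [555.1 150.  329.5] yawY 4.82 q [0.221 0.137] qd 0.0378
```

View pics/w3.png

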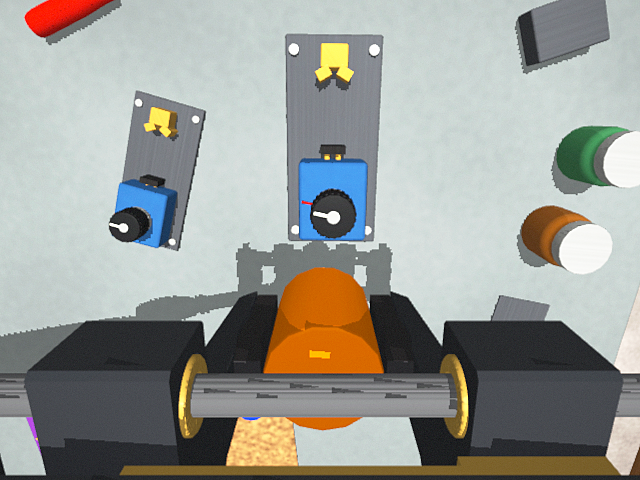

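The clamp is square-on in this view: screws (293,49), (376,49), (294,231) and (371,230), cap top (333,214), vee opening near (334,80).

```bash
python3 - <<'E'
from h import *
im,p,s=shot("pics/w4.png")
w=hsv(im,(0,0,215),(179,40,255)); P=[]
for b in ((283,39,303,60),(366,39,386,60),(284,221,303,241),(363,221,380,240)):
    P.append(onz(p,*mid(blobs(w,b,20)[0]),11)[:2])
P=np.array(P); print(P.round(1))
a=P[:2].mean(0)-P[2:].mean(0); b=P[1]-P[0]
print("yaw y-axis",np.degrees(np.arctan2(-a[0],a[1])),"x-axis?",np.degrees(np.arctan2(b[1],b[0])))
for q in ((0,2),(1,3)): d=P[q[0]]-P[q[1]]; print(np.degrees(np.arctan2(-d[0],d[1])))
m=hsv(im,(0,0,0),(179,255,62)); c=blobs(cv2.bitwise_or(m,w),(305,186,362,243),300)[0]
e=cv2.fitEllipse(cv2.convexHull(c)); (u,v),r=cv2.minEnclosingCircle(c); print("cap",e,(u,v,r),onz(p,*e[0],92),onz(p,u,v,99))
h=[cc for cc in blobs(w,(310,196,356,236),15)][0]; print("white",cv2.boundingRect(h))
pts=h[:,0]; hub=pts[pts[:,0]>326]; (u,v),r=cv2.minEnclosingCircle(hub.reshape(-1,1,2)); print("hub",u,v,r,onz(p,u,v,99))
y=blobs(hsv(im,(22,150,100),(35,255,255)),(305,35,365,90),100)[0]
print("vee",cv2.boundingRect(y),[onz(p,*q,40)[:2].round(1) for q in (mid(y),)])
cv2.imwrite("pics/c4.png",cv2.resize(im[30:250,270:400],(472,800)) if 0 else cv2.resize(im[30:245,275:390],(320,598),interpolation=cv2.INTER_CUBIC))
t=ctrl.get_image("top");tp=ctrl.camera_params("top");cv2.imwrite("pics/t4.png",t)
E
```

```text
t 5.0667 pos [554.4 149.  328.1] yawY 4.71 q [0.219 0.137] qd 0.0095
[[512.6 288.2]
 [594.9 294.4]
 [514.7  94.3]
 [620.1 102.9]]
yaw y-axis 4.0583270255068475 x-axis? 4.267750785094356
0.6288499368710435
7.501307960402312
cap ((333.9983215332031, 212.8877410888672), (45.41757583618164, 48.888790130615234), 172.24378967285156) (334.28570556640625, 212.7142791748047, 24.29632568359375) [564.68111933 137.60280268  92.        ] [564.63219201 139.3346635   99.        ]
white (315, 210, 27, 13)
hub 333.88372802734375 215.406982421875 7.2924957275390625 [564.49029146 136.77395156  99.        ]
vee (317, 42, 37, 38) [array([554.9, 277.8])]
```

View pics/c4.png

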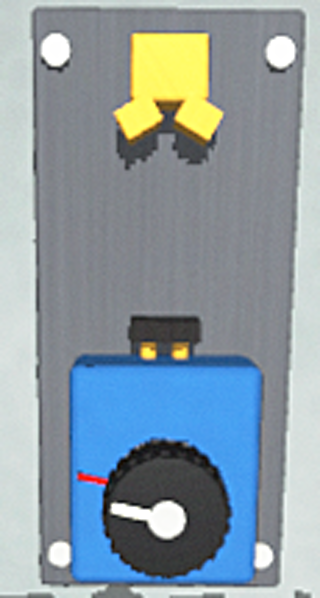

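```bash
python3 - <<'E'
from h import *
p=ctrl.camera_params("wrist"); s=ctrl.get_state(); im=cv2.imread("pics/w4.png"); g=cv2.cvtColor(im,cv2.COLOR_BGR2GRAY).astype(float)
E=[[],[]]
for v in range(60,215):
    for k,(a,b) in enumerate(((270,300),(368,395))):
        d=np.diff(cv2.GaussianBlur(g[v:v+1,a:b],(1,5),0)[0] if 0 else g[v,a:b]); i=np.argmin(d) if k==0 else np.argmax(d); E[k].append(onz(p,a+i+1,v,10)[:2])
L=[]
for e in E:
    f=cv2.fitLine(np.array(e,np.float32),cv2.DIST_HUBER,0,.01,.01).ravel(); d=f[:2]*np.sign(f[1]); L.append((f[2:],d)); print(f[2:],np.degrees(np.arctan2(-d[0],d[1])))
for y in (137,247): print("mid x at y",y,[ (q+d*(y-q[1])/d[1])[0] for q,d in L], np.mean([ (q+d*(y-q[1])/d[1])[0] for q,d in L]))
for n,u,v,z in (("vertex",334.3,67.4,40),("jaw top front",334,144,40)): print(n,onz(p,u,v,z))
# top camera, cap and vee
t=cv2.imread("pics/t4.png"); tp=ctrl.camera_params("top")
y=blobs(hsv(t,(15,120,90),(30,255,255)),(125,170,155,200),50)[0]; print("top vee",onz(tp,*mid(y),40))
for u,v in ((198.8,173.3),): print("top cap",onz(tp,u,v,99))
# held glass
m=hsv(im,(5,190,110),(25,255,255)); c=blobs(m,(255,255,400,375),300)[0]; x,yy,w,h=cv2.boundingRect(c); print(x,yy,w,h)
tp=s["tool_pos"]; R=np.array(p["R"]);t0=np.array(p["t"])
for dz in (-6,): 
    q=R@(tp+[0,0,dz])+t0; print("tcp px",p["fx"]*q[0]/q[2]+p["cx"],p["fy"]*q[1]/q[2]+p["cy"])
E
```

```text
[511.07492 197.57204] 4.2302337
[610.75604 205.72998] 4.157465
mid x at y 137 [np.float32(515.5552), np.float32(615.75195)] 565.65356
mid x at y 247 [np.float32(507.41895), np.float32(607.75616)] 557.5875
vertex [554.34810362 269.37725429  40.        ]
jaw top front [560.47871742 197.36944192  40.        ]Traceback (most recent call last):
  File "<stdin>", line 14, in <module>
IndexError: list index out of range
```

Request:
{"method": "move_arm", "body": {
  "plan": [
    [[0,18,-35,0],[1,36,-70,0],[2,54,-105,0],[2,72,-140,0],[2,89,-175,0]]
  ]
}}

```text
time_s: 5.58
tool_pos: [556.6, 238.6, 152.5]
ee_rot: [-2.129, -2.31, 0.001]
contact_force: [0.5, -0.1, -2.0]
width: 0.399
finger_force: 20.0
```

Request:
{"method": "move_arm", "body": {
  "plan": [
    [[0,0,-30,0],[0,0,-55,0],[0,0,-70,0],[0,0,-80,0],[0,0,-80,0]]
  ]
}}

```text
time_s: 6.0
tool_pos: [554.8, 237.5, 71.3]
ee_rot: [-2.127, -2.309, 0.009]
contact_force: [-1.3, -0.1, -1.7]
width: 0.399
finger_force: 20.0
```

```bash
python3 - <<'E'
from h import *
im,p,s=shot("pics/w5.png"); print(s["contact_force"])
q=np.array(p["R"])@(s["tool_pos"])+p["t"]; print("tcp px",p["fx"]*q[0]/q[2]+p["cx"],p["fy"]*q[1]/q[2]+p["cy"])
E
```

```text
t 6.05 pos [556.2 238.   73.3] yawY 4.71 q [0.363 0.281] qd 0.0395
[-0.33927128 -0.88665008 -1.88600986]
tcp px 323.97283137434727 315.89179529310934
```

View pics/w5.png

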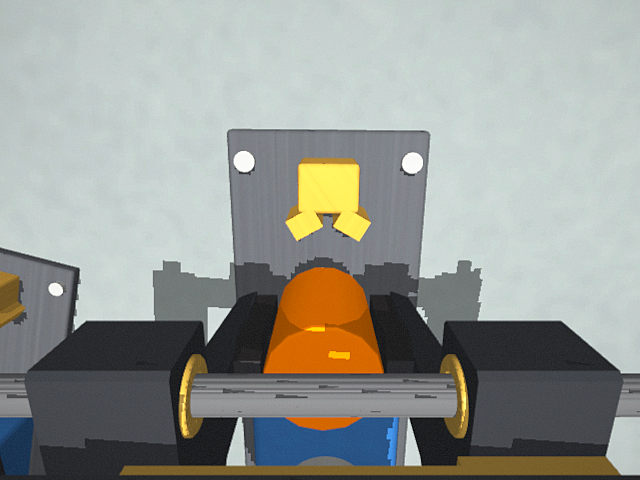

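The wrist view shows the vee centred at u≈328.5, its leg tips at (300,241) and (357,241), and the held glass at u≈323.

```bash
python3 - <<'E'
from h import *
im=cv2.imread("pics/w5.png"); p=ctrl.camera_params("wrist"); s=ctrl.get_state(); print(s["tool_pos"])
y=blobs(hsv(im,(22,100,90),(35,255,255)),(270,140,390,260),100)[0]
a=cv2.approxPolyDP(y,3,True)[:,0]; print(a.tolist())
f=lambda q:onz(p,*q,40)[:2].round(1)
print([(q.tolist(),f(q).tolist()) for q in a])
w=hsv(im,(0,0,215),(179,40,255))
S=[onz(p,*mid(blobs(w,b,50)[0]),11)[:2] for b in ((230,148,258,175),(399,148,426,175))]; print("screws",S,np.mean(S,0))
E
```

```text
[557.38725867 238.61959736  74.8518173 ]
[[299, 165], [302, 212], [286, 222], [296, 239], [322, 225], [315, 211], [340, 211], [334, 226], [359, 240], [370, 222], [353, 212], [357, 210], [358, 166]]
[([299, 165], [542.3, 291.5]), ([302, 212], [545.0, 271.0]), ([286, 222], [538.2, 265.8]), ([296, 239], [543.1, 258.3]), ([322, 225], [554.3, 265.8]), ([315, 211], [550.7, 271.9]), ([340, 211], [561.7, 272.8]), ([334, 226], [559.7, 265.8]), ([359, 240], [571.6, 260.2]), ([370, 222], [575.6, 268.9]), ([353, 212], [567.5, 272.8]), ([357, 210], [569.2, 273.9]), ([358, 166], [567.6, 293.1])]
screws [array([513.31916678, 287.9620399 ]), array([596.9595027 , 294.10038335])] [555.13933474 291.03121162]
```

Request:
{"method": "move_arm", "body": {
  "plan": [
    [[0,0,-15,0],[0,0,-28,0],[0,0,-39,0],[0,0,-46,0],[0,0,-50,0]]
  ]
}}

```text
time_s: 6.52
tool_pos: [556.5, 238.8, 23.6]
ee_rot: [-2.127, -2.311, 0.002]
contact_force: [0.0, 0.6, -1.8]
width: 0.398
finger_force: 20.0
```

Request:
{"method": "move_arm", "body": {
  "plan": [
    [[0,0,-2,0],[0,0,-4,0],[0,0,-5,0],[0,0,-5,0],[0,0,-5,0]]
  ]
}}

```text
time_s: 6.93
tool_pos: [557.5, 239.3, 20.1]
ee_rot: [2.127, 2.312, 0.001]
contact_force: [-0.2, 0.5, -1.7]
width: 0.402
finger_force: 20.0
```

Request:
{"method": "move_arm", "body": {
  "plan": [
    [[0,0,0,0],[0,0,0,0],[0,0,0,0]]
  ]
}}

```text
time_s: 7.18
tool_pos: [557.3, 239.3, 20.0]
ee_rot: [2.127, 2.312, 0.001]
contact_force: [0.0, 0.2, -1.7]
width: 0.403
finger_force: 20.0
```

Request:
{"method": "move_arm", "body": {
  "plan": [
    [[0,0,-0.4,0],[0,0,-0.8,0],[0,0,-0.8,0]]
  ]
}}

```text
time_s: 7.43
tool_pos: [557.1, 239.2, 18.8]
ee_rot: [-2.127, -2.312, 0.0]
contact_force: [-0.3, 0.5, -1.3]
width: 0.403
finger_force: 20.0
```

Request:
{"method": "move_arm", "body": {
  "plan": [
    [[-0.1,1,0,0],[-0.2,2,0,0],[-0.3,3,0,0],[-0.3,4,0,0],[-0.3,4,0,0]]
  ]
}}

```text
time_s: 7.85
tool_pos: [556.8, 243.4, 18.9]
ee_rot: [-2.127, -2.312, -0.0]
contact_force: [0.3, -0.7, -1.8]
width: 0.399
finger_force: 20.0
```

Request:
{"method": "move_arm", "body": {
  "plan": [
    [[0,0.5,0,0],[0,1,0,0],[-0.1,1.5,0,0],[-0.1,1.5,0,0],[-0.1,1.5,0,0]]
  ],
  "force": 8
}}

```text
time_s: 8.27
tool_pos: [556.7, 244.7, 18.9]
ee_rot: [-2.127, -2.312, 0.0]
contact_force: [0.6, -0.7, -0.9]
width: 0.403
finger_force: 8.0
```

Request:
{"method": "move_arm", "body": {
  "plan": [
    [[0,0.5,0,0],[0,1,0,0],[0,1,0,0],[0,1,0,0]]
  ]
}}

```text
time_s: 8.6
tool_pos: [556.8, 245.7, 18.9]
ee_rot: [2.127, 2.312, 0.0]
contact_force: [0.3, -0.7, -0.7]
width: 0.406
finger_force: 8.0
```

Request:
{"method": "move_arm", "body": {
  "plan": [
    [[0,0.5,0,0],[0,1,0,0],[0,1,0,0],[0,1,0,0]]
  ]
}}

```text
time_s: 8.93
tool_pos: [556.7, 246.0, 18.9]
ee_rot: [2.127, 2.312, -0.001]
contact_force: [1.1, -4.6, -0.0]
width: 0.401
finger_force: 8.0
```

```bash
python3 - <<'E'
from h import *
im,p,s=shot("pics/w6.png"); print(s["contact_force"],s["wrist_torque"])
y=blobs(hsv(im,(22,100,90),(35,255,255)),(250,60,400,330),100)[0]; print(cv2.approxPolyDP(y,3,True)[:,0].tolist())
cv2.imwrite("pics/c6.png",cv2.resize(im[150:400,220:430],(630,600*125//100*0+600)))
E
```

```text
t 8.9833 pos [556.7 246.   18.9] yawY 4.77 q [0.376 0.293] qd 0.0018
[ 0.09882846 -4.586775    0.55452261] [-0.81156165 -0.12165627  0.05473621]
[[286, 209], [285, 268], [291, 273], [268, 285], [281, 307], [318, 291], [308, 271], [344, 271], [333, 291], [367, 310], [383, 287], [358, 272], [366, 269], [367, 211]]
```

View pics/c6.png

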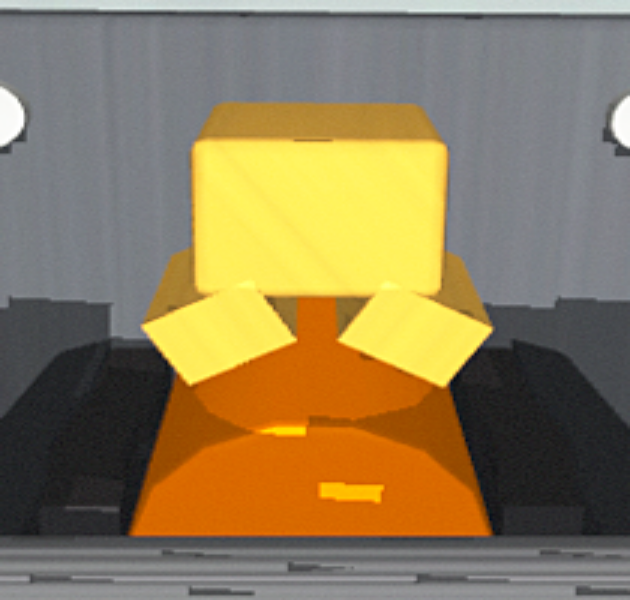

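The glass is in the vee between both legs, with 4.6 N along −y and almost nothing in x. I'll release it and lift straight up.

Request:
{"method": "move_arm", "body": {
  "plan": [
    [[0,0,0,0],[0,0,0,0],[0,0,0,0],[0,0,0,0],[0,0,0,0]]
  ],
  "fingers": 0.75
}}

```text
time_s: 9.45
tool_pos: [556.9, 247.2, 19.1]
ee_rot: [-2.127, -2.312, -0.001]
contact_force: [0.4, 1.0, 0.1]
width: 0.741
finger_force: 0.0
```

Request:
{"method": "move_arm", "body": {
  "plan": [
    [[0,0,8,0],[0,0,25,0],[0,0,55,0],[0,0,90,0],[0,0,128,0]]
  ]
}}

```text
time_s: 9.87
tool_pos: [555.5, 246.4, 147.4]
ee_rot: [-2.126, -2.311, 0.004]
contact_force: [0.1, -1.1, 0.6]
width: 0.749
finger_force: 0.0
```

Request:
{"method": "move_arm", "body": {
  "plan": [
    [[2,-30,25,0],[4,-60,50,0],[6,-85,75,0],[8,-100,90,0],[8,-100,90,0]]
  ]
}}

```text
time_s: 10.28
tool_pos: [567.6, 144.6, 242.7]
ee_rot: [2.126, 2.305, 0.01]
contact_force: [1.1, -0.7, 0.5]
width: 0.746
finger_force: 0.0
```

```bash
python3 - <<'E'
from h import *
im,p,s=shot("pics/w7.png"); print(s["contact_force"])
cv2.imwrite("pics/w7.png",im)
E
```

```text
t 10.3333 pos [566.4 145.9 240.3] yawY 4.62 q [0.209 0.129] qd 0.0504
[-0.45586977  0.4668597  -0.65758968]
```

View pics/w7.png

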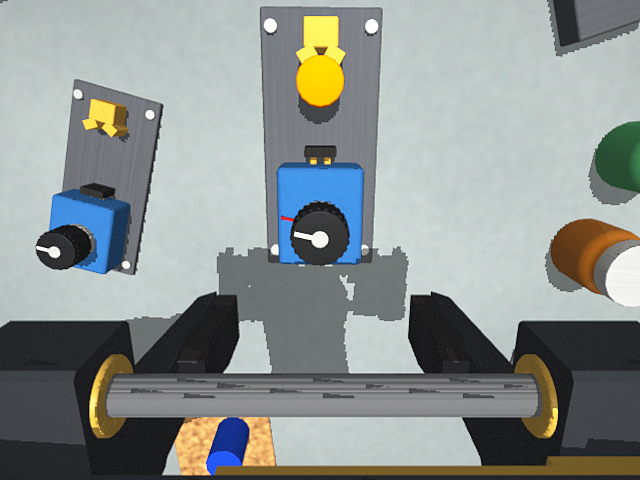

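The glass stands in the vee at (320,80). The cap hub is at (320,239), the white line points to (293,232) and the red pointer is at (288,217). I'll measure the hub and glass precisely.

```bash
cat >> h.py <<'E'
def knob(im,p):
    """hub px near the projected knob -> centre, line angle, pointer angle, glass top centre (world)"""
    R=np.array(p["R"]);t=np.array(p["t"]); pr=lambda X:(lambda q:np.array([p["fx"]*q[0]/q[2]+p["cx"],p["fy"]*q[1]/q[2]+p["cy"]]))(R@np.array(X)+t)
    K=np.array([565,137.]); u,v=pr([*K,99]); sc=p["fx"]/abs((R@np.array([*K,99])+t)[2])
    r=int(24*sc); w=hsv(im,(0,0,185),(179,60,255)); x0,y0=int(u-r),int(v-r); out={}
    m=np.zeros_like(w); cv2.circle(m,(int(u),int(v)),int(19*sc),255,-1); w&=m
    d=cv2.distanceTransform(w,cv2.DIST_L2,5); _,mx,_,loc=cv2.minMaxLoc(d); pk=np.argwhere(d>mx-0.3)[:,::-1].mean(0)
    hub=onz(p,*pk,99)[:2]; vv,uu=np.nonzero(w); P=np.array([onz(p,a,b,99)[:2] for a,b in zip(uu,vv)])-hub
    n=np.linalg.norm(P,axis=1); f=P[(n>n.max()*0.55)].mean(0)
    print("hub",hub.round(1),"rad",round(mx/sc,1),"line end",n.max().round(1),"line ang",round(np.degrees(np.arctan2(f[1],f[0])),1))
    rm=hsv(im,(0,130,80),(6,255,255))|hsv(im,(174,130,80),(179,255,255)); m[:]=0; cv2.circle(m,tuple(int(k) for k in pr([*K,60])),int(38*sc),255,-1)
    vv,uu=np.nonzero(rm&m)
    if len(uu):
        P=np.array([onz(p,a,b,60)[:2] for a,b in zip(uu,vv)])-K; f=P.mean(0); print("red n",len(uu),"ang(mean, about K)",round(np.degrees(np.arctan2(f[1],f[0])),1),"r",np.linalg.norm(P,axis=1).min().round(1),np.linalg.norm(P,axis=1).max().round(1))
    gu,gv=pr([557,246,60]); g=blobs(hsv(im,(15,150,200),(25,255,255)),(int(gu-40),max(0,int(gv-40)),int(gu+40),int(gv+40)),100)
    if g: e=cv2.fitEllipse(cv2.convexHull(g[0])); print("glass top",onz(p,*e[0],60).round(1),e[1])
E
python3 - <<'E'
from h import *
im,p,s=shot("pics/w8.png"); knob(im,p)
E
```

```text
t 10.4333 pos [564.3 147.  236.6] yawY 4.74 q [0.212 0.129] qd 0.0219
hub [565.1 136. ] rad 5.7 line end 18.8 line ang 172.5
red n 34 ang(mean, about K) 174.2 r 21.3 31.2
glass top [556.8 246.2  60. ] (48.523841857910156, 52.744327545166016)
```

Request:
{"method": "move_arm", "body": {
  "plan": [
    [[0,-3,-6,7],[0.3,-6,-12,14],[0.3,-9,-18,21],[0.3,-10.3,-25,28],[0.3,-10.3,-32,35]]
  ],
  "fingers": 1.0
}}

```text
time_s: 10.9
tool_pos: [563.7, 137.2, 202.4]
ee_rot: [-1.322, -2.847, 0.003]
contact_force: [-0.9, -0.2, -0.6]
width: 0.999
finger_force: 0.0
```

Request:
{"method": "move_arm", "body": {
  "plan": [
    [[0,0,-5,7],[0,0,-10,14],[0,0,-15,21],[0,0,-20,28],[0,0,-25,35]]
  ]
}}

```text
time_s: 11.32
tool_pos: [563.5, 137.5, 177.4]
ee_rot: [-0.404, -3.112, 0.001]
contact_force: [-1.0, 1.0, -0.3]
width: 0.999
finger_force: 0.0
```

Request:
{"method": "move_arm", "body": {
  "plan": [
    [[0,0,0,7],[0,0,0,14],[0,0,0,21],[0,0,0,28],[0,0,0,35]]
  ]
}}

```text
time_s: 11.73
tool_pos: [563.5, 137.5, 177.6]
ee_rot: [0.55, -3.089, -0.0]
contact_force: [-0.5, -0.8, -0.3]
width: 1.001
finger_force: 0.0
```

Request:
{"method": "move_arm", "body": {
  "plan": [
    [[0,0,0,7],[0,0,0,14],[0,0,0,21],[0,0,0,21],[0,0,0,21]]
  ]
}}

```text
time_s: 12.15
tool_pos: [563.9, 137.2, 178.2]
ee_rot: [1.09, -2.943, -0.001]
contact_force: [-0.6, -0.2, -0.6]
width: 1.001
finger_force: 0.0
```

```bash
python3 - <<'E'
from h import *
im,p,s=shot("pics/w9.png"); knob(im,p); print(s["wrist_torque"],s["contact_force"])
E
```

```text
t 12.2 pos [564.1 137.1 178.5] yawY 130.63 q [ 0.195 -2.085] qd 0.0092
hub [567.2 138.5] rad 3.4 line end 20.4 line ang -178.7
red n 60 ang(mean, about K) 174.0 r 19.7 31.6
glass top [556.4 244.   60. ] (42.35794448852539, 49.052486419677734)
[ 0.10324402 -0.22892302  0.01953393] [-0.61692557  0.00277716 -0.41531825]
```

Request:
{"method": "move_arm", "body": {
  "plan": [
    [[0,0,-30,0],[0,0,-60,0],[0,0,-85,0],[0,0,-102,0],[0,0,-110,0]]
  ]
}}

```text
time_s: 12.67
tool_pos: [562.5, 136.1, 66.4]
ee_rot: [1.09, -2.941, -0.002]
contact_force: [-1.0, 0.8, -0.2]
width: 1.0
finger_force: 0.0
```

Request:
{"method": "move_arm", "body": {
  "plan": [
    [[0,0,-4,0],[0,0,-4,0],[0,0,-4,0],[0,0,-4,0],[0,0,-4,0]]
  ],
  "fingers": 0.55,
  "force": 10
}}

```text
time_s: 13.08
tool_pos: [566.3, 136.7, 67.5]
ee_rot: [-1.093, 2.942, -0.001]
contact_force: [0.3, 0.0, -0.8]
width: 0.647
finger_force: 0.0
```

Request:
{"method": "move_arm", "body": {
  "plan": [
    [[0,0,0,0],[0,0,0,0],[0,0,0,0]]
  ],
  "fingers": 0.3
}}

```text
time_s: 13.33
tool_pos: [565.4, 136.6, 66.6]
ee_rot: [-1.094, 2.944, 0.0]
contact_force: [-0.6, -0.5, 2.1]
width: 0.471
finger_force: 10.0
```

```bash
python3 - <<'E'
from h import *
s=ctrl.get_state(); print(s["tool_pos"],yawy(s),s["joint_positions"],s["contact_force"],s["wrist_torque"],s["width"],s["finger_force"])
E
```

```text
[565.43757216 136.5508887   66.64827904] 130.75511048809602 [ 1.94033696e-01  2.53539657e-01  1.96002720e+00  2.26482638e-04
  9.26963510e-01 -2.08820954e+00] [-0.57328985 -0.54823262  2.14626958] [ 0.15207846  0.02436528 -0.03773914] 0.4706856816000256 9.999712114222348
```

Request:
{"method": "move_arm", "body": {
  "plan": [
    [[0,0,0,0],[0,0,0,0],[0,0,0,-3],[0,0,0,-9],[0,0,0,-15]]
  ],
  "force": 45
}}

```text
time_s: 13.75
tool_pos: [565.5, 136.6, 66.6]
ee_rot: [-0.694, 3.063, -0.0]
contact_force: [-1.0, -0.5, 5.5]
width: 0.463
finger_force: 45.0
```

```bash
cat > st.py <<'E'
from h import *
s=ctrl.get_state(); print(round(s["time_s"],2),s["tool_pos"].round(1),"yaw",round(yawy(s),2),"q6",round(s["joint_positions"][5],3),"F",s["contact_force"].round(1),"M",s["wrist_torque"].round(3),"tau6",round(s["tau"][5],3),"w",round(s["width"],3),s["finger_force"])
E
python3 st.py
```

```text
13.75 [565.5 136.6  66.6] yaw 115.52 q6 -1.822 F [-1.  -0.5  5.5] M [0.161 0.06  0.227] tau6 -1.123 w 0.463 44.994522258639336
```

Request:
{"method": "move_arm", "body": {
  "plan": [
    [[0,0,0,-6.5],[0,0,0,-13],[0,0,0,-19.5],[0,0,0,-26],[0,0,0,-32.5]]
  ]
}}

```text
time_s: 14.17
tool_pos: [565.5, 136.4, 66.6]
ee_rot: [0.192, 3.135, -0.0]
contact_force: [-0.4, 0.1, 5.7]
width: 0.463
finger_force: 45.0
```

```bash
python3 st.py
```

```text
14.17 [565.5 136.4  66.6] yaw 82.99 q6 -1.254 F [-0.4  0.1  5.7] M [ 0.02  -0.02   0.231] tau6 -1.168 w 0.463 44.99374710023403
```

Request:
{"method": "move_arm", "body": {
  "plan": [
    [[0,0,0,-6.5],[0,0,0,-13],[0,0,0,-19.5],[0,0,0,-26],[0,0,0,-32.5]]
  ]
}}

```text
time_s: 14.58
tool_pos: [565.5, 136.3, 66.6]
ee_rot: [1.061, 2.956, -0.0]
contact_force: [-0.4, -0.2, 4.6]
width: 0.47
finger_force: 45.0
```

```bash
python3 st.py; python3 - <<'E'
from h import *
t=ctrl.get_image("top"); cv2.imwrite("pics/t10.png",t)
s=ctrl.get_image("scene"); cv2.imwrite("pics/s10.png",s)
E
```

```text
14.58 [565.5 136.3  66.6] yaw 50.5 q6 -0.687 F [-0.4 -0.2  4.6] M [-0.039  0.053  0.231] tau6 -1.168 w 0.47 44.99344635754824
```

Request:
{"method": "move_arm", "body": {
  "plan": [
    [[0,0,0,-5],[0,0,0,-10],[0,0,0,-15],[0,0,0,-20],[0,0,0,-25]]
  ]
}}

```text
time_s: 15.1
tool_pos: [565.4, 136.3, 66.6]
ee_rot: [1.672, 2.659, 0.0]
contact_force: [-2.1, -0.6, 5.7]
width: 0.47
finger_force: 45.0
```

```bash
python3 st.py
```

```text
15.1 [565.4 136.3  66.6] yaw 25.66 q6 -0.254 F [-2.1 -0.6  5.7] M [-0.142  0.151  0.249] tau6 -0.843 w 0.47 44.99539207667112
```

Request:
{"method": "move_arm", "body": {
  "plan": [
    [[0,0,0,-4],[0,0,0,-8],[0,0,0,-12],[0,0,0,-16]]
  ]
}}

```text
time_s: 15.43
tool_pos: [565.3, 136.2, 66.6]
ee_rot: [2.025, 2.401, 0.0]
contact_force: [-1.2, -0.2, 6.0]
width: 0.464
finger_force: 45.0
```

```bash
python3 st.py
```

```text
15.43 [565.3 136.2  66.6] yaw 9.71 q6 0.025 F [-1.2 -0.2  6. ] M [-0.155  0.208  0.219] tau6 -0.626 w 0.464 44.99659448862076
```

Request:
{"method": "move_arm", "body": {
  "plan": [
    [[0,0,0,-3.5],[0,0,0,-7],[0,0,0,-10]]
  ]
}}

```text
time_s: 15.68
tool_pos: [565.4, 136.3, 66.6]
ee_rot: [2.226, 2.216, 0.0]
contact_force: [-1.2, -0.5, 6.0]
width: 0.466
finger_force: 45.0
```

```bash
python3 st.py
```

```text
15.68 [565.4 136.3  66.6] yaw -0.26 q6 0.199 F [-1.2 -0.5  6. ] M [-0.125  0.199  0.243] tau6 -0.327 w 0.466 44.997799806296825
```

Request:
{"method": "move_arm", "body": {
  "plan": [
    [[0,0,0,-3.5],[0,0,0,-7],[0,0,0,-10]]
  ]
}}

```text
time_s: 15.93
tool_pos: [565.3, 136.3, 66.6]
ee_rot: [2.411, 2.014, 0.0]
contact_force: [-1.6, 0.2, 7.2]
width: 0.465
finger_force: 45.0
```

```bash
python3 st.py
```

```text
15.93 [565.3 136.3  66.6] yaw -10.26 q6 0.373 F [-1.6  0.2  7.2] M [-0.097  0.217  0.2  ] tau6 -0.328 w 0.465 44.99773995950818
```

Request:
{"method": "move_arm", "body": {
  "plan": [
    [[0,0,0,-3.5],[0,0,0,-7],[0,0,0,-10]]
  ]
}}

```text
time_s: 16.18
tool_pos: [565.3, 136.3, 66.6]
ee_rot: [2.577, 1.796, 0.0]
contact_force: [-1.9, -0.5, 5.3]
width: 0.466
finger_force: 45.0
```

```bash
python3 st.py
```

```text
16.18 [565.3 136.3  66.6] yaw -20.26 q6 0.548 F [-1.9 -0.5  5.3] M [-0.101  0.272  0.27 ] tau6 -0.316 w 0.466 44.9977701343596
```

Request:
{"method": "move_arm", "body": {
  "plan": [
    [[0,0,0,-3],[0,0,0,-6]]
  ]
}}

```text
time_s: 16.35
tool_pos: [565.3, 136.3, 66.6]
ee_rot: [2.667, 1.659, 0.0]
contact_force: [-1.8, -0.1, 5.8]
width: 0.464
finger_force: 45.0
```

```bash
python3 st.py
```

```text
16.35 [565.3 136.3  66.6] yaw -26.23 q6 0.652 F [-1.8 -0.1  5.8] M [-0.131  0.307  0.291] tau6 -0.363 w 0.464 44.99766418710351
```

Request:
{"method": "move_arm", "body": {
  "plan": [
    [[0,0,0,-3],[0,0,0,-6]]
  ]
}}

```text
time_s: 16.52
tool_pos: [565.2, 136.3, 66.6]
ee_rot: [2.75, 1.517, 0.0]
contact_force: [-1.7, -0.3, 5.5]
width: 0.466
finger_force: 45.0
```

```bash
python3 st.py
```

```text
16.52 [565.2 136.3  66.6] yaw -32.23 q6 0.757 F [-1.7 -0.3  5.5] M [-0.115  0.312  0.377] tau6 -0.334 w 0.466 44.997608195990324
```

Request:
{"method": "move_arm", "body": {
  "plan": [
    [[0,0,0,-2],[0,0,0,-4]]
  ]
}}

```text
time_s: 16.68
tool_pos: [565.2, 136.3, 66.6]
ee_rot: [2.801, 1.422, 0.0]
contact_force: [-2.1, -0.7, 6.5]
width: 0.468
finger_force: 45.0
```

```bash
python3 st.py
```

```text
16.68 [565.2 136.3  66.6] yaw -36.18 q6 0.826 F [-2.1 -0.7  6.5] M [-0.101  0.311  0.313] tau6 -0.079 w 0.468 44.99839425086975
```

Request:
{"method": "move_arm", "body": {
  "plan": [
    [[0,0,0,-2],[0,0,0,-4]]
  ]
}}

```text
time_s: 16.85
tool_pos: [565.2, 136.3, 66.6]
ee_rot: [2.849, 1.323, 0.0]
contact_force: [-1.5, -0.3, 5.5]
width: 0.466
finger_force: 45.0
```

```bash
python3 st.py
```

```text
16.85 [565.2 136.3  66.6] yaw -40.17 q6 0.896 F [-1.5 -0.3  5.5] M [-0.06   0.376  0.33 ] tau6 -0.08 w 0.466 44.99831389635801
```

```bash
python3 - <<'E'
from h import *
im,p,s=shot("pics/w11.png"); print(s["wrist_torque"].round(3))
K=np.array([565,136.4]); rm=hsv(im,(0,130,60),(6,255,255))|hsv(im,(174,130,60),(179,255,255))
vv,uu=np.nonzero(rm); P=np.array([onz(p,a,b,60)[:2] for a,b in zip(uu,vv)])-K; n=np.linalg.norm(P,axis=1); k=n<36; P=P[k]; n=n[k]
a=np.degrees(np.unwrap(np.arctan2(P[:,1],P[:,0]))); print(len(n),"mean ang",np.median(a).round(1),"r",n.min(),n.max(),"spread",a.min(),a.max())
for z in (57,63):
    Q=np.mean([onz(p,x,y,z)[:2] for x,y in zip(uu[k],vv[k])],0)-K; print(z,np.degrees(np.arctan2(Q[1],Q[0])))
for f in ("w8","w9"):pass
x0,y0=max(0,int(uu[k].mean())-150),max(0,int(vv[k].mean())-120); print(uu[k].mean(),vv[k].mean())
E
```

```text
t 16.9 pos [565.2 136.3  66.6] yawY -40.28 q [0.194 0.897] qd 0.0723
[-0.104  0.257  0.193]
203 mean ang 2.9 r 19.851369334430217 31.87039676945665 spread -0.8841992723250991 6.478560516317857
57 0.5483653663147102
63 5.181336145928113
371.192118226601 266.6453201970443
```

```bash
cat > ptr.py <<'E'
from h import *
import sys
im,p,s=shot(f"pics/{sys.argv[1]}.png"); K=np.array([565,136.4]); rm=hsv(im,(0,130,60),(6,255,255))|hsv(im,(174,130,60),(179,255,255))
vv,uu=np.nonzero(rm); P=np.array([onz(p,a,b,60)[:2] for a,b in zip(uu,vv)])-K; n=np.linalg.norm(P,axis=1); P=P[n<36]
if len(P):
    f=P.mean(0); a=np.degrees(np.arctan2(f[1],f[0])); print(len(P),"ptr",a.round(1),"slip deg",round((130.75-yawy(s))-(174.1-a),1),"Mz",s["wrist_torque"][2].round(3))
E
python3 st.py
```

```text
16.95 [565.2 136.3  66.6] yaw -40.15 q6 0.895 F [-2.6 -1.7  6.1] M [-0.124  0.326  0.103] tau6 0.329 w 0.463 44.99963164329529
```

Request:
{"method": "move_arm", "body": {
  "plan": [
    [[0,0,0,-3],[0,0,0,-6]]
  ]
}}

```text
time_s: 17.12
tool_pos: [565.2, 136.3, 66.6]
ee_rot: [2.915, 1.171, 0.0]
contact_force: [-2.2, -0.4, 6.2]
width: 0.466
finger_force: 45.0
```

```bash
python3 st.py; python3 ptr.py p1
```

```text
17.12 [565.2 136.3  66.6] yaw -46.21 q6 1.001 F [-2.2 -0.4  6.2] M [-0.064  0.275  0.38 ] tau6 -0.325 w 0.466 44.99735165387392
t 17.1667 pos [565.2 136.3  66.6] yawY -46.38 q [0.194 1.004] qd 0.1067
203 ptr -1.9 slip deg 1.1 Mz 0.234
```

Request:
{"method": "move_arm", "body": {
  "plan": [
    [[0,0,0,-3],[0,0,0,-6]]
  ]
}}

```text
time_s: 17.38
tool_pos: [565.2, 136.3, 66.6]
ee_rot: [2.972, 1.017, 0.0]
contact_force: [-2.3, 0.2, 6.0]
width: 0.464
finger_force: 45.0
```

```bash
python3 st.py; python3 ptr.py p2
```

```text
17.38 [565.2 136.3  66.6] yaw -52.21 q6 1.106 F [-2.3  0.2  6. ] M [-0.049  0.307  0.45 ] tau6 -0.302 w 0.464 44.997466038912535
t 17.4333 pos [565.2 136.3  66.6] yawY -52.37 q [0.194 1.108] qd 0.1057
200 ptr -6.0 slip deg 3.0 Mz 0.214
```

Request:
{"method": "move_arm", "body": {
  "plan": [
    [[0,0,0,-3],[0,0,0,-6]]
  ]
}}

```text
time_s: 17.65
tool_pos: [565.2, 136.4, 66.6]
ee_rot: [3.021, 0.86, 0.0]
contact_force: [-2.7, -0.2, 7.0]
width: 0.465
finger_force: 45.0
```

```bash
python3 st.py; python3 ptr.py p3
```

```text
17.65 [565.2 136.4  66.6] yaw -58.22 q6 1.211 F [-2.7 -0.2  7. ] M [-0.078  0.334  0.288] tau6 -0.427 w 0.465 44.99734232202172
t 17.7 pos [565.2 136.3  66.6] yawY -58.39 q [0.194 1.213] qd 0.105
196 ptr -6.3 slip deg 8.7 Mz 0.126
```

Request:
{"method": "move_arm", "body": {
  "plan": [
    [[0,0,0,-3],[0,0,0,-6]]
  ]
}}

```text
time_s: 17.92
tool_pos: [565.1, 136.4, 66.6]
ee_rot: [3.062, 0.7, 0.0]
contact_force: [-1.8, -0.6, 5.5]
width: 0.463
finger_force: 45.0
```

```bash
python3 st.py; python3 ptr.py p4
```

```text
17.92 [565.1 136.4  66.6] yaw -64.24 q6 1.315 F [-1.8 -0.6  5.5] M [0.015 0.287 0.245] tau6 -0.49 w 0.463 44.997500125318766
t 17.9667 pos [565.2 136.4  66.6] yawY -64.41 q [0.194 1.318] qd 0.1054
186 ptr -6.2 slip deg 14.8 Mz 0.054
```

Request:
{"method": "move_arm", "body": {
  "plan": [
    [[0,0,0,-3],[0,0,0,-6]]
  ]
}}

```text
time_s: 18.18
tool_pos: [565.2, 136.4, 66.6]
ee_rot: [3.095, 0.539, 0.0]
contact_force: [-2.8, 0.2, 5.8]
width: 0.468
finger_force: 45.0
```

```bash
python3 st.py; python3 ptr.py p5
```

```text
18.18 [565.2 136.4  66.6] yaw -70.22 q6 1.42 F [-2.8  0.2  5.8] M [0.024 0.333 0.388] tau6 -0.331 w 0.468 44.99746045097709
t 18.2333 pos [565.1 136.4  66.6] yawY -70.38 q [0.194 1.423] qd 0.1056
180 ptr -6.2 slip deg 20.8 Mz 0.207
```

Request:
{"method": "move_arm", "body": {
  "plan": [
    [[0,0,0,-2.5],[0,0,0,-5]]
  ]
}}

```text
time_s: 18.45
tool_pos: [565.2, 136.4, 66.6]
ee_rot: [3.115, 0.405, 0.0]
contact_force: [-2.3, -0.6, 5.9]
width: 0.468
finger_force: 45.0
```

```bash
python3 st.py; python3 ptr.py p6
```

```text
18.45 [565.2 136.4  66.6] yaw -75.19 q6 1.507 F [-2.3 -0.6  5.9] M [0.034 0.367 0.369] tau6 -0.195 w 0.468 44.997792430222034
t 18.5 pos [565.2 136.4  66.6] yawY -75.33 q [0.194 1.509] qd 0.089
171 ptr -6.5 slip deg 25.5 Mz 0.27
```

Request:
{"method": "move_arm", "body": {
  "plan": [
    [[0,0,0,-1.5],[0,0,0,-3],[0,0,0,-3]]
  ]
}}

```text
time_s: 18.8
tool_pos: [565.1, 136.4, 66.6]
ee_rot: [3.125, 0.324, 0.0]
contact_force: [-2.5, 0.1, 5.7]
width: 0.462
finger_force: 45.0
```

Request:
{"method": "move_arm", "body": {
  "plan": [
    [[0,0,0,0],[0,0,0,0],[0,0,0,0],[0,0,0,0],[0,0,0,0]]
  ],
  "fingers": 0.9
}}

```text
time_s: 19.22
tool_pos: [564.8, 136.3, 65.5]
ee_rot: [3.125, 0.322, -0.001]
contact_force: [-0.1, 0.5, 0.2]
width: 0.819
finger_force: 0.0
```

Request:
{"method": "move_arm", "body": {
  "plan": [
    [[0,0,8,0],[0,0,25,0],[0,0,50,0],[0,0,80,0],[0,0,115,0]]
  ]
}}

```text
time_s: 19.63
tool_pos: [563.7, 136.1, 180.8]
ee_rot: [3.125, 0.322, -0.005]
contact_force: [-0.0, -0.6, -0.9]
width: 0.899
finger_force: 0.0
```

Request:
{"method": "move_arm", "body": {
  "plan": [
    [[-10,-15,35,0],[-25,-20,70,0],[-40,-20,100,0],[-40,-20,115,0],[-40,-20,115,0]]
  ]
}}

```text
time_s: 20.05
tool_pos: [527.0, 116.7, 302.2]
ee_rot: [-3.124, -0.322, -0.016]
contact_force: [0.8, 0.4, 1.0]
width: 0.904
finger_force: 0.0
```

Request:
{"method": "move_arm", "body": {
  "plan": [
    [[0,0,0,0],[0,0,0,0],[0,0,0,0],[0,0,0,0]]
  ]
}}

```text
time_s: 20.38
tool_pos: [524.2, 116.2, 293.5]
ee_rot: [3.125, 0.322, -0.006]
contact_force: [0.1, -0.4, -0.6]
width: 0.901
finger_force: 0.0
```

```bash
python3 ptr.py e1; python3 - <<'E'
from h import *
im,p,s=shot("pics/e2.png"); knob(im,p); print(s["contact_force"])
E
```

```text
t 20.4333 pos [524.4 116.3 293.8] yawY -78.23 q [0.172 1.537] qd 0.0068
27 ptr -6.8 slip deg 28.1 Mz 0.069
t 20.5333 pos [524.7 116.3 294.5] yawY -78.23 q [0.172 1.537] qd 0.0075
hub [565.  136.2] rad 6.1 line end 18.1 line ang -36.7
red n 28 ang(mean, about K) -8.1 r 22.1 32.1
glass top [557.8 246.9  60. ] (37.971900939941406, 46.50876998901367)
[ 0.74945118  0.63786216 -0.03773033]
```

View pics/e2.png

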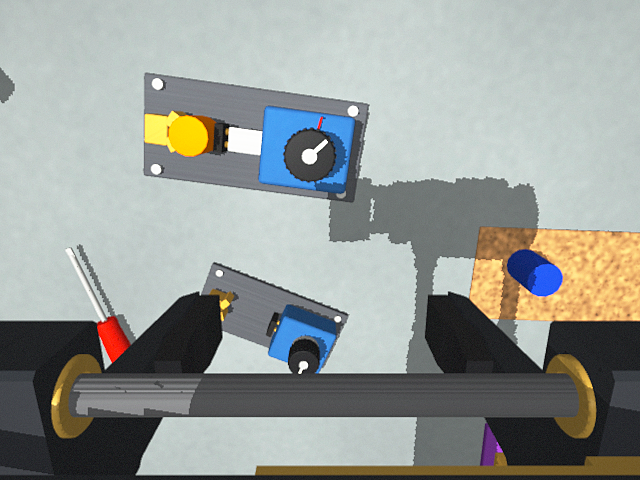

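The jaw (222,135) presses the glass (188,135) home in the vee. The white line now sits about 28° (1.4 clicks) clockwise past the red pointer, and the gripper is clear.

```bash
python3 -c "
from bench import ctrl
print(ctrl.sign_off())"
```

```text
the job is handed in; nothing more can be done
None
```

The amber blank stands clamped home in the blue clamp's vee, the knob has slipped about 28° (1.4 clicks), the gripper is clear of everything, and the job is handed in at about 20.5 s; its result was not shown.

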